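# Draw a steel strip out to the scribed line and weight it down

### The job

Press the fingertips lightly on the bare top of the steel strip in the blue jig and draw it out from under its cover until its front edge lies on the white scribed line, stopping there without running past and without bearing hard on the polished strip. Take the fingers off; then pick up the square steel plate and lay it gently and flat on the bare part of the strip, centred across its width, between cover and line and hanging over neither, as a hold-down weight, and let go with the strip still on the line. Leave everything else where it stands.

Things in the scene. Friction and masses are not known exactly. Their poses are not given: they have to be found in the camera images.
- jig: strip feed jig fixed to the bench: blue bed 300 x 74 mm with two rails (tops 14.5 mm above the bench) and an aluminium cover over its rear part (top 25 mm, four screw heads to 29 mm). Origin on the bench; own x points the way the strip is drawn out, z up. Bed from x = -195 to +105 mm, cover from x = -195 to -60 mm, full width; white line across bed and rails at x = +60 mm
- line (a point): middle of the white scribed line, at the height of the strip's top (16 mm above the bench); axes as the jig's
- strip: steel strip 185 x 40 x 6 mm between the rails, tail under the cover. Origin: middle of its upper front edge; x forward, z up. Rigid flat top 16 mm above the bench, 1.5 mm proud of the rails. Starts 30 to 60 mm short of the line, slides only along x, held by a felt brake: 5 N + 8 N per m/s. Fingertips slip unless pressed with some 6 to 12 N; over 25 N spoils it
- weight_mid (a point): centre of the square ground steel plate used as the weight, 50 x 50 x 10 mm, about 0.19 kg, lying flat (centre 5 mm above its underside); x and y along its sides
- timer: white lab timer 128 x 58 x 18 mm, bystander; origin under its centre
- pot: white grease pot with green lid, 63 mm across, 59 mm high, bystander; origin under its centre
- box: small white box 35 x 63 x 24 mm, bystander; origin under its centre
There are look-alikes about, which are no part of the job. Of the things like the part that bears weight_mid, leave any that is brown or green; of the rest the larger one is meant.

How it is judged:
On the way:
1. the strip's front edge is on the line (within 2.5 mm), the fingers are off it, and the plate is not yet on the jig (x of strip in the frame of line between -0.0025 and 0.0025 m and contact force between the fingers and strip below 0.1 N and height (world z) of weight_mid below 0.01 m), for 0.2 s.
At the end, for the whole second after the job is handed in: the strip's front edge is within 2.5 mm of the scribed line; the square plate lies flat (within 0.05 rad) and still on the strip's bare top, its centre 25 to 95 mm behind the line and within 15 mm of the strip's middle, released (x of strip in the frame of line between -0.0025 and 0.0025 m and x of weight_mid in the frame of line between -0.095 and -0.025 m and y of weight_mid in the frame of line between -0.015 and 0.015 m and z of weight_mid in the frame of line between 0.003 and 0.007 m and angle between weight_mid's own z axis and vertical below 0.05 rad and linear speed of weight below 0.01 m/s and contact force between the fingers and weight below 0.1 N); the robot touches nothing.
It fails at once if the fingers press on the strip with more than 25 N (contact force between the fingers and strip above 25 N).
It fails at once if the plate strikes or presses the strip with more than 25 N (contact force between weight and strip above 25 N).
It fails at once if the strip runs more than 5 mm past the line (x of strip in the frame of line above 0.005 m).
It fails at once if a bystander is moved more than 20 mm (distance of any of timer, pot, box from where it was at the start of the episode above 0.02 m).
It also fails if it takes over 69 s, if anything falls off the work surface, if the arm or the gripper's body presses on something with over 40 N, if the wrist force passes 120 N, or if a joint passes its speed limit or range.

### The arm

A 6-joint arm with a two-finger parallel gripper is mounted at the origin on the work surface; the furniture and walls round the work are solid. World frame = base frame: x ahead of the robot, y to its left, z up, the work surface at z = 0. Lengths are in m, angles in rad, forces in N, time in s.
With the tool pointing down it reaches from about 0.325 to 0.9 m from the base axis. Payload 6.1 kg.
Tool frame: the origin (TCP) lies midway between the tips of the shut fingers; the grasp point (between the pads) lies 19 mm behind it (pinch_z is the distance from the TCP to the grasp point, in m); z points along the fingers, y is the line along which they close (so a half turn about z gives the same grasp; the last joint's range is limited). The gripper opens to 85 mm and grips with 20 to 120 N. Pads are 22 mm wide; open, the fingers measure 114 mm over their backs; the gripper's body (76 mm by 85 mm) begins 54 mm behind the grasp point. The pads swing forward as they close: fully open they stand 13 mm farther back than shut.
Start: joints at [1.158, 0.22, 1.526, -0, 1.395, -0.126], TCP at [0.177, 0.599, 0.231] pointing down, gripper open.
Joint ranges: [-2.98, 2.98], [-0.91, 2.08], [0.09, 2.57], [-1.24, 4.39], [0.2, 2.65], [-2.68, 2.68]. Speed limits (rad/s): [2.57, 2.57, 3.01, 3.14, 3.14, 3.14].

### API

Orientations are given as a unit quaternion [w, x, y, z].
In Python, from rig import get_obs, snapshot, job_done, pinch_z gives the robot as it stands.
- The arm moves only by the shell command python3 -m jog 'ROWS' [OPENING]. ROWS is JSON, a list of rows, each an object of numbers: "dx", "dy", "dz": the shift along the tool's x, y, z in units of 50 mm (1.0 is 50 mm); "ax", "ay", "az": the turn, a rotation vector about the tool's x, y, z in units of 0.12 rad (1.0 is 0.12 rad). In form: [{"dx": .., "dy": .., "dz": .., "ax": .., "ay": .., "az": ..}, ...]. A call has 1 to 10 rows; each row shifts and turns the commanded pose from where the row before left it, along the tool's axes as they then stand; what a row does not reach is not made up. A row lasts 1/10 s, in which the tool goes at most 50 mm and 8.59 degrees, less where a joint would pass 70% of its speed; a pose out of reach is approached as far as the arm can. A call with a number of a shift or a turn outside -1 to 1 is refused whole. A call with a gripper value outside its range is refused whole. OPENING is the opening, from -1 (shut) to 1 (fully open), set as the call begins (- or left out, the last holds). The fingers move at their own pace and stop on an object; the grip force is fixed at half the most. Time passes only in rows, so rows that do not move let the fingers close. It gives the time, the measured TCP pose, the force, the opening and the grip force at its end, in the units of the state.
- get_obs(): the state, without advancing time (a new reading comes with each control period).
- snapshot(name): name is "scene" or "top" or "wrist"; returns a dict with "img" (400x640x3 uint8, blue, green, red), "vertical_fov" (degrees; the focal length in pixels is half the picture's height over the tangent of half this angle, whatever the lens; pixels are square), "cx", "cy" (the principal point, pixels), "dist" ([k1, k2, p1, p2, k3] as OpenCV has them; the pictures are not rectified), "cam_to_world" (4x4, takes a point from camera to world coordinates); the wrist camera has in their place "hand_eye" (4x4, takes a point from camera to tool coordinates, whose origin is the TCP and whose axes are the flange's). Camera axes: x right, y up, looking along -z (the intrinsics and any distortion apply to the point x, -y, -z); pixel columns grow to the right and rows downward; lengths in m; the calibration is good to about 2 mm. A picture is of the moment at which its call begins: read the wrist's pose just before it. There is no depth.
- job_done(): hands the job in; it is judged then, once.
The state is a dict: "clock": time; "joint_positions": joint angles; "joint_velocities": joint speeds; "joint_efforts": joint torques, N m; "position": TCP position; "tool_rot": TCP orientation; "contact_force": force on the tool from outside, world axes, zero at the start; "moment": the same for the moment, N m; "finger_gap": finger opening in m; "gripper_force": force on a finger pad.
Only numpy, scipy, OpenCV 4.12 (cv2) and the standard library are available. Lean on these libraries where they do the work, as an engineer would, in place of code of your own. Each camera call takes 0.05 s, during which the arm holds its last target. There are 200 camera calls.

## Working session

There is one attempt and no reset: what is moved stays moved. The work goes in short steps, Python scripts to look and compute and a shell command to move; the robot and the scene stay as the last step left them, time stands still between calls to the robot, and variables do not carry over. Pictures are saved under pics/ and viewed, at most 10 in all, crops included, and the job is handed in when it is done.

```bash
mkdir -p pics; ls
cat > h.py <<'E'
import numpy as np, cv2
from rig import get_obs, snapshot, job_done, pinch_z
from scipy.spatial.transform import Rotation as R
def tool():
    o=get_obs(); q=o["tool_rot"]; T=np.eye(4); T[:3,:3]=R.from_quat([q[1],q[2],q[3],q[0]]).as_matrix(); T[:3,3]=o["position"]; return T
def snap(n):
    T=tool(); s=snapshot(n); s["T"]=s["cam_to_world"] if "cam_to_world" in s else T@np.array(s["hand_eye"]); s["T"]=np.array(s["T"]); return s
def K(s):
    f=200/np.tan(np.radians(s["vertical_fov"])/2); return np.array([[f,0,s["cx"]],[0,f,s["cy"]],[0,0,1]])
def ray(s,px,z):
    p=cv2.undistortPoints(np.array(px,float).reshape(-1,1,2),K(s),np.array(s["dist"],float)).reshape(-1,2)
    d=np.c_[p[:,0],-p[:,1],-np.ones(len(p))]@s["T"][:3,:3].T; o=s["T"][:3,3]
    return o+d*((z-o[2])/d[:,2])[:,None]
E
python3 - <<'E'
from h import *
import pickle
print(get_obs(),pinch_z)
for n in ("scene","top","wrist"):
    s=snap(n); cv2.imwrite(f"pics/{n}0.png",s["img"]); pickle.dump(s,open(n+".pkl","wb")); print(n,s["vertical_fov"],s["T"].round(3).tolist())
a=cv2.imread("pics/scene0.png");b=cv2.imread("pics/top0.png");
E
```

```text
pics
{'clock': 0.0, 'joint_positions': array([ 1.15786042e+00,  2.21207044e-01,  1.52761905e+00,  1.39491180e-05,
        1.39469350e+00, -1.26042897e-01]), 'joint_velocities': array([ 0.00048872, -0.00205583,  0.00108814,  0.00084531, -0.00127929,
       -0.0008801 ]), 'joint_efforts': array([ 1.60997795e-03, -4.96892667e+01, -3.89402390e+01,  5.10600057e-05,
        1.06088229e-02, -3.75379130e-06]), 'position': array([0.17657916, 0.59890742, 0.23020686]), 'tool_rot': array([-2.63131652e-04,  1.42956215e-01,  9.89728545e-01, -9.26868866e-04]), 'contact_force': array([-0.60321803, -0.66550022,  0.16187175]), 'moment': array([ 0.01809923,  0.05079755, -0.04083871]), 'gripper_force': 0.0, 'finger_gap': 0.08537136546401805} 0.0187
scene 42.39170670530974 [[0.431, 0.593, -0.68, -0.342], [-0.902, 0.267, -0.339, -0.456], [-0.019, 0.76, 0.65, 0.926], [0.0, 0.0, 0.0, 1.0]]
top 46.3859693319385 [[0.005, 0.987, -0.163, 0.334], [-1.0, 0.001, -0.023, -0.013], [-0.022, 0.163, 0.986, 1.267], [0.0, 0.0, 0.0, 1.0]]
wrist 61.11210690572219 [[0.283, -0.922, -0.264, 0.109], [0.959, 0.271, 0.08, 0.619], [-0.002, -0.276, 0.961, 0.373], [0.0, 0.0, 0.0, 1.0]]
```

View pics/top0.png

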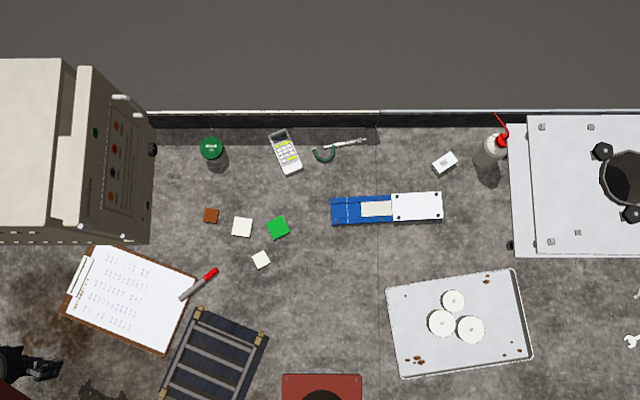

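View pics/scene0.png

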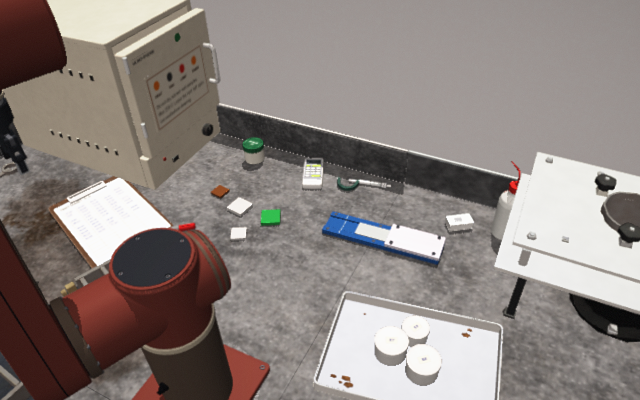

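Candidates for the plate in the top view are brown (210,215), green (278,228), small white (260,260) and larger white (242,227). By the description I choose the larger white one at (242,227). The jig's strip is bare at about (362..391, 209), the line is at x≈347 and the cover is on the right, so the strip is drawn toward world +y.

Run:
```python
from h import *
import pickle
s=pickle.load(open("top.pkl","rb")); im=s["img"]
hsv=cv2.cvtColor(im,cv2.COLOR_BGR2HSV)
def rects(m,z,roi):
    x0,y0,x1,y1=roi; mm=np.zeros_like(m); mm[y0:y1,x0:x1]=m[y0:y1,x0:x1]
    cs,_=cv2.findContours(mm,cv2.RETR_EXTERNAL,cv2.CHAIN_APPROX_NONE)
    for c in cs:
        if cv2.contourArea(c)<60: continue
        r=cv2.minAreaRect(ray(s,c.reshape(-1,2),z)[:,:2].astype(np.float32)*1000)
        print(np.round(cv2.minAreaRect(c)[0]),np.round(r[0],1),np.round(r[1],1),round(r[2],1))
wh=((hsv[...,1]<50)&(hsv[...,2]>170)).astype(np.uint8)*255
print("white");rects(wh,0.01,(200,190,310,290))
gr=cv2.inRange(hsv,(45,100,60),(80,255,255));print("green");rects(gr,0.01,(240,200,310,250))
bl=cv2.inRange(hsv,(100,120,60),(125,255,255));print("blue");rects(bl,0.0145,(310,170,460,240))
print("cover");rects(wh,0.025,(388,180,460,240))
print("bed corners guess",ray(s,[(331,197),(331,225),(347,210),(362,209),(391,208)],0.0145).round(3).tolist())
print("bystander",ray(s,[(445,162),(285,152),(210,150)],0.02).round(3).tolist())
a=cv2.resize(im[185:275,195:295],None,fx=4,fy=4,interpolation=cv2.INTER_CUBIC);b=cv2.resize(im[185:235,320:450],None,fx=6,fy=6,interpolation=cv2.INTER_CUBIC)
c=np.zeros((600,800,3),np.uint8);c[:300,:780]=b[:300];c[300:600,:400]=a[:300]
w=pickle.load(open("wrist.pkl","rb"))["img"];c[300:550,400:800]=cv2.resize(w,(400,250));cv2.imwrite("pics/c1.png",c)
```

```text
white
[260. 259.] [394.6 164.9] [39.2 39. ] 30.0
[241. 226.] [483.  218.4] [50.7 51.8] 81.2
green
[278. 227.] [480.8 120.3] [50.4 51. ] 27.0
blue
[361. 209.] [ 528.7 -105.5] [ 73.8 165.1] 3.2
cover
[415. 205.] [ 537.9 -249.8] [ 75.1 147.4] 3.2
bed corners guess [[0.563, -0.025, 0.014], [0.486, -0.025, 0.014], [0.527, -0.068, 0.014], [0.53, -0.109, 0.014], [0.533, -0.187, 0.014]]
bystander [[0.659, -0.337, 0.02], [0.688, 0.102, 0.02], [0.694, 0.311, 0.02]]
```

View pics/c1.png

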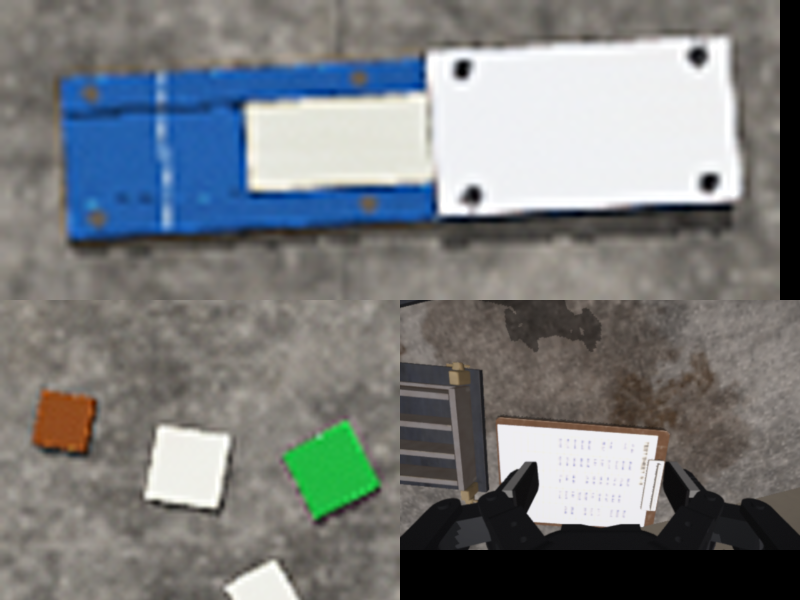

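The close crop confirms the white 51 mm plate at world (0.483, 0.218), against 39 mm for the small white one. The strip's front is about 42 mm short of the line. I'll turn the tool so its x lies along the jig's x, shut the fingers and move over the strip.

```bash
python3 -m jog '[{"az":1},{"az":1},{"az":1},{"az":1},{"az":1},{"az":1},{"az":1},{"az":1},{"az":1},{"az":1}]' -1
python3 -m jog '[{"az":0.24,"dx":-0.4,"dy":0.16},{"dx":-0.7,"dy":0.3},{"dx":-0.7,"dy":0.3},{"dx":-0.7,"dy":0.3},{"dx":-0.7,"dy":0.3},{"dx":-0.7,"dy":0.3},{"dx":-0.7,"dy":0.3},{"dx":-0.7,"dy":0.3},{"dx":-0.7,"dy":0.3},{"dx":-0.7,"dy":0.3}]'
python3 -m jog '[{"dx":-0.7,"dy":0.3},{"dx":-0.7,"dy":0.3},{"dx":-0.7,"dy":0.3},{"dx":-0.7,"dy":0.3},{"dx":-0.7,"dy":0.3},{"dx":-0.7,"dy":0.3},{"dx":-0.7,"dy":0.3},{"dx":-0.7,"dy":0.3},{},{}]'
```

```text
validation failed for argument at $[0]...
validation failed for argument at $[0]...
validation failed for argument at $[0]...
```

```bash
python3 -m jog '[{"dx":0.0,"dy":0.0,"dz":0.0,"ax":0.0,"ay":0.0,"az":1.0},{"dx":0,"dy":0,"dz":0,"ax":0,"ay":0,"az":1}]' -1; python3 -m jog --help | head -30
```

```text
clock: 0.35
position: [0.1767, 0.5992, 0.2308]
tool_rot: [-0.0, 0.263, 0.965, -0.0]
contact_force: [-0.7, 0.0, 0.1]
finger_gap: 0.059
gripper_force: 0.0invalid input: not JSON, or not a number
```

All six keys are needed in every row.

```bash
python3 -m jog '[{"dx":0,"dy":0,"dz":0,"ax":0,"ay":0,"az":1},{"dx":0,"dy":0,"dz":0,"ax":0,"ay":0,"az":1},{"dx":0,"dy":0,"dz":0,"ax":0,"ay":0,"az":1},{"dx":0,"dy":0,"dz":0,"ax":0,"ay":0,"az":1},{"dx":0,"dy":0,"dz":0,"ax":0,"ay":0,"az":1},{"dx":0,"dy":0,"dz":0,"ax":0,"ay":0,"az":1},{"dx":0,"dy":0,"dz":0,"ax":0,"ay":0,"az":1},{"dx":0,"dy":0,"dz":0,"ax":0,"ay":0,"az":1},{"dx":0,"dy":0,"dz":0,"ax":0,"ay":0,"az":0.24}]' -1
python3 -m jog '[{"dx":-0.4,"dy":0.16,"dz":0,"ax":0,"ay":0,"az":0},{"dx":-0.7,"dy":0.29,"dz":0,"ax":0,"ay":0,"az":0},{"dx":-0.7,"dy":0.29,"dz":0,"ax":0,"ay":0,"az":0},{"dx":-0.7,"dy":0.29,"dz":0,"ax":0,"ay":0,"az":0},{"dx":-0.7,"dy":0.29,"dz":0,"ax":0,"ay":0,"az":0},{"dx":-0.7,"dy":0.29,"dz":0,"ax":0,"ay":0,"az":0},{"dx":-0.7,"dy":0.29,"dz":0,"ax":0,"ay":0,"az":0},{"dx":-0.7,"dy":0.29,"dz":0,"ax":0,"ay":0,"az":0},{"dx":-0.7,"dy":0.29,"dz":0,"ax":0,"ay":0,"az":0},{"dx":-0.7,"dy":0.29,"dz":0,"ax":0,"ay":0,"az":0}]'
```

```text
clock: 1.25
position: [0.1767, 0.5992, 0.2308]
tool_rot: [0.0, 0.688, 0.726, -0.0]
contact_force: [0.0, 0.6, -0.4]
finger_gap: 0.0002
gripper_force: 0.0
clock: 2.25
position: [0.3339, 0.2712, 0.2313]
tool_rot: [0.0, 0.686, 0.727, 0.0]
contact_force: [-0.3, -0.3, -0.9]
finger_gap: -0.0
gripper_force: 0.0
```

```bash
python3 -m jog '[{"dx":-0.8,"dy":0.34,"dz":0.24,"ax":0,"ay":0,"az":0},{"dx":-0.8,"dy":0.34,"dz":0.24,"ax":0,"ay":0,"az":0},{"dx":-0.8,"dy":0.34,"dz":0.24,"ax":0,"ay":0,"az":0},{"dx":-0.8,"dy":0.34,"dz":0.24,"ax":0,"ay":0,"az":0},{"dx":-0.8,"dy":0.34,"dz":0.24,"ax":0,"ay":0,"az":0},{"dx":-0.8,"dy":0.34,"dz":0.24,"ax":0,"ay":0,"az":0},{"dx":-0.8,"dy":0.34,"dz":0.24,"ax":0,"ay":0,"az":0},{"dx":-0.8,"dy":0.34,"dz":0.24,"ax":0,"ay":0,"az":0},{"dx":-0.8,"dy":0.34,"dz":0.24,"ax":0,"ay":0,"az":0},{"dx":-0.8,"dy":0.34,"dz":0.24,"ax":0,"ay":0,"az":0}]'
python3 -m jog '[{"dx":0,"dy":0,"dz":0,"ax":0,"ay":0,"az":0},{"dx":0,"dy":0,"dz":0,"ax":0,"ay":0,"az":0}]'
python3 - <<'E'
from h import *
import pickle
s=snap("wrist");pickle.dump(s,open("w1.pkl","wb"));cv2.imwrite("pics/w1.png",s["img"])
E
```

```text
clock: 3.25
position: [0.5259, -0.1192, 0.1108]
tool_rot: [0.0, 0.687, 0.727, 0.0]
contact_force: [1.5, 0.4, 0.4]
finger_gap: 0.0001
gripper_force: 0.0
clock: 3.45
position: [0.5249, -0.118, 0.1104]
tool_rot: [-0.001, 0.688, 0.726, -0.0]
contact_force: [0.2, 0.1, 0.3]
finger_gap: -0.0002
gripper_force: 0.0
```

View pics/w1.png

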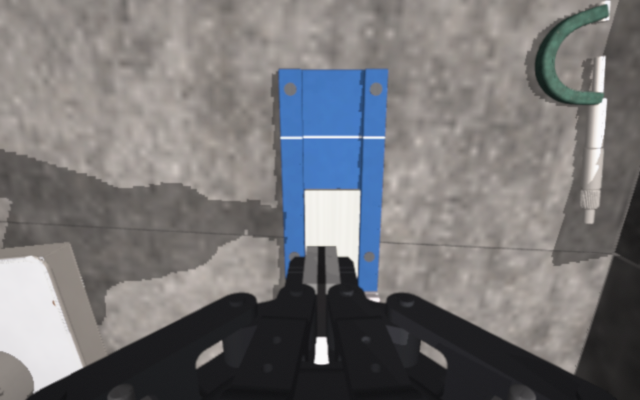

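The wrist view shows the line at row ~136, the strip front edge at row ~190 (cols 305–360), and the fingertips above the strip.

```bash
cat > m.py <<'E'
from h import *
import pickle,sys
def measure(s,verbose=True):
    im=s["img"];hsv=cv2.cvtColor(im,cv2.COLOR_BGR2HSV)
    bl=cv2.inRange(hsv,(100,110,50),(125,255,255))
    n,lab,st,_=cv2.connectedComponentsWithStats(cv2.dilate(bl,np.ones((5,5))))
    x,y,w,h=st[1+np.argmax(st[1:,4]),:4]
    sub=im[y:y+h,x:x+w].astype(float); red=sub[...,2]; rows=np.arange(h)
    def linepx(c):  # white line centroid in first stretch at column c
        p=red[:,c]; out=[]
        t=red[10:,c]; th=np.median(red[10:60,c])+40
        for r in range(10,h-3):
            if p[r]>th: 
                e=r
                while e<h and p[e]>th: e+=1
                if e-r<9:
                    k=np.arange(r-2,e+2); wgt=np.clip(p[r-2:e+2]-p[r-3],0,None); return (k*wgt).sum()/wgt.sum()+y
                return None
    L=[]
    for c in list(range(int(.08*w),int(.16*w)))+list(range(int(.84*w),int(.92*w))):
        r=linepx(c)
        if r: L.append((c+x,r))
    F=[];th=None
    for c in range(int(.32*w),int(.68*w)):
        p=red[:,c]; th=(np.median(p[15:50])+200)/2
        for r in range(8,h-12):
            if (p[r:r+10]>th).all(): F.append((c+x,y+r-1+(th-p[r-1])/(p[r]-p[r-1])));break
    Lw=ray(s,L,.0145)[:,:2]; Fw=ray(s,F,.016)[:,:2]
    # jig axes from the line direction is short; use rails edge angle given
    u=np.array([-.056,.9984]); v=np.array([.9984,.056])
    l=np.median(Lw@u); f=np.median(Fw@u)
    if verbose: print("line px",np.median(L,0),"front px",np.median(F,0),len(L),len(F)); print("gap mm",round((l-f)*1e3,2),"slope line",np.polyfit(Lw[:,0],Lw[:,1],1)[0].round(4))
    print("strip front v-range",(Fw@v).min().round(4),(Fw@v).max().round(4),"front u",f.round(4),"tcp u,v",(tool()[:2,3]@np.c_[u,v]).round(4))
    return l-f
if __name__=="__main__":
    if len(sys.argv)>1: s=pickle.load(open(sys.argv[1],"rb"))
    else: s=snap("wrist");pickle.dump(s,open("last.pkl","wb"))
    measure(s)
    im=s["img"];bl=cv2.inRange(cv2.cvtColor(im,cv2.COLOR_BGR2HSV),(100,110,50),(125,255,255))
    for r in (100,160,220):
        c=np.where(bl[r,200:450])[0]+200; print(r,ray(s,[(c.min(),r),(c.max(),r)],.0145)[:,:2].round(4).tolist())
E
python3 m.py w1.pkl
```

```text
line px [286.          88.70678337] front px [332.         189.14035088] 3 41
gap mm 68.79 slope line 0.0519
strip front v-range 0.5101 0.5389 front u -0.1347 tcp u,v [-0.1464  0.5175]
100 [[0.4917, -0.0457], [0.5631, -0.0418]]
160 [[0.494, -0.0864], [0.5659, -0.0824]]
220 [[0.4972, -0.131], [0.5677, -0.1271]]
```

```bash
sed -i 's/th=np.median(red\[10:60,c\])+40/th=150/' m.py; python3 m.py w1.pkl | head -3
python3 -m jog '[{"dx":-0.25,"dy":0.07,"dz":0.5,"ax":0,"ay":0,"az":0},{"dx":-0.25,"dy":0.06,"dz":0.5,"ax":0,"ay":0,"az":0},{"dx":0,"dy":0,"dz":0.4,"ax":0,"ay":0,"az":0},{"dx":0,"dy":0,"dz":0.2,"ax":0,"ay":0,"az":0},{"dx":0,"dy":0,"dz":0,"ax":0,"ay":0,"az":0},{"dx":0,"dy":0,"dz":0,"ax":0,"ay":0,"az":0}]'; python3 m.py
```

```text
line px [332.         137.20476661] front px [332.         189.14035088] 18 41
gap mm 36.71 slope line 0.0577
strip front v-range 0.5101 0.5389 front u -0.1347 tcp u,v [-0.1464  0.5175]
clock: 4.1
position: [0.5337, -0.1414, 0.0323]
tool_rot: [0.0, 0.687, 0.727, 0.0]
contact_force: [0.6, 0.4, 0.1]
finger_gap: 0.0001
gripper_force: 0.0
line px [321.          99.14223512] front px [321.         178.70731707] 28 63
gap mm 36.5 slope line 0.0557
strip front v-range 0.5095 0.5391 front u -0.1345 tcp u,v [-0.1714  0.5254]Traceback (most recent call last):
  File "m.py", line 41, in <module>
    c=np.where(bl[r,200:450])[0]+200; print(r,ray(s,[(c.min(),r),(c.max(),r)],.0145)[:,:2].round(4).tolist())
                                                      ~~~~~^^
    return umr_minimum(a, axis, None, out, keepdims, initial, where)
ValueError: zero-size array to reduction operation minimum which has no identity
```

The gap to the line is 36.5 mm, and two views agree. I'll lower to contact slowly.

```bash
python3 -m jog '[{"dx":0,"dy":0,"dz":0.1,"ax":0,"ay":0,"az":0},{"dx":0,"dy":0,"dz":0.1,"ax":0,"ay":0,"az":0},{"dx":0,"dy":0,"dz":0.06,"ax":0,"ay":0,"az":0},{"dx":0,"dy":0,"dz":0,"ax":0,"ay":0,"az":0}]'
python3 -m jog '[{"dx":0,"dy":0,"dz":0.02,"ax":0,"ay":0,"az":0},{"dx":0,"dy":0,"dz":0,"ax":0,"ay":0,"az":0}]'
python3 -m jog '[{"dx":0,"dy":0,"dz":0.01,"ax":0,"ay":0,"az":0},{"dx":0,"dy":0,"dz":0,"ax":0,"ay":0,"az":0}]'
```

```text
clock: 4.55
position: [0.5327, -0.1418, 0.0177]
tool_rot: [-0.001, 0.687, 0.726, -0.0]
contact_force: [0.4, 0.1, 0.4]
finger_gap: 0.0001
gripper_force: 0.0
clock: 4.75
position: [0.5332, -0.142, 0.0172]
tool_rot: [-0.0, 0.687, 0.726, -0.0]
contact_force: [-0.0, 0.2, 0.1]
finger_gap: -0.0005
gripper_force: 0.0
clock: 4.95
position: [0.5333, -0.142, 0.0168]
tool_rot: [0.0, 0.687, 0.726, 0.0]
contact_force: [-0.1, 0.4, 0.0]
finger_gap: -0.0002
gripper_force: 0.0
```

```bash
python3 -m jog '[{"dx":0,"dy":0,"dz":0.01,"ax":0,"ay":0,"az":0},{"dx":0,"dy":0,"dz":0,"ax":0,"ay":0,"az":0}]' | egrep 'pos|contact'
python3 -m jog '[{"dx":0,"dy":0,"dz":0.005,"ax":0,"ay":0,"az":0},{"dx":0,"dy":0,"dz":0,"ax":0,"ay":0,"az":0}]'| egrep 'pos|contact'
python3 -m jog '[{"dx":0,"dy":0,"dz":0.005,"ax":0,"ay":0,"az":0},{"dx":0,"dy":0,"dz":0,"ax":0,"ay":0,"az":0}]'| egrep 'pos|contact'
```

```text
position: [0.5332, -0.142, 0.0163]
contact_force: [0.5, 0.3, 0.4]
position: [0.5333, -0.142, 0.0161]
contact_force: [0.4, -0.1, -0.6]
position: [0.5333, -0.142, 0.0161]
contact_force: [-1.8, 0.7, 2.5]
```

```bash
python3 -m jog '[{"dx":0,"dy":0,"dz":0.005,"ax":0,"ay":0,"az":0},{"dx":0,"dy":0,"dz":0,"ax":0,"ay":0,"az":0}]'| egrep 'pos|contact'
python3 -m jog '[{"dx":0,"dy":0,"dz":0.005,"ax":0,"ay":0,"az":0},{"dx":0,"dy":0,"dz":0,"ax":0,"ay":0,"az":0}]'| egrep 'pos|contact'
```

```text
position: [0.5333, -0.142, 0.016]
contact_force: [-2.6, 1.6, 4.6]
position: [0.5333, -0.142, 0.016]
contact_force: [-3.4, 1.4, 7.8]
```

```bash
python3 -m jog '[{"dx":0,"dy":0,"dz":0.006,"ax":0,"ay":0,"az":0},{"dx":0,"dy":0,"dz":0,"ax":0,"ay":0,"az":0}]'| egrep 'pos|contact'
python3 -m jog '[{"dx":0.04,"dy":0,"dz":0,"ax":0,"ay":0,"az":0},{"dx":0.04,"dy":0,"dz":0,"ax":0,"ay":0,"az":0},{"dx":0.04,"dy":0,"dz":0,"ax":0,"ay":0,"az":0},{"dx":0.04,"dy":0,"dz":0,"ax":0,"ay":0,"az":0}]'| egrep 'pos|contact'; python3 m.py 2>&1 | head -3
```

```text
position: [0.5334, -0.142, 0.016]
contact_force: [-4.3, 1.3, 9.6]
position: [0.534, -0.1351, 0.016]
contact_force: [0.8, -3.0, 5.8]
line px [319.         114.23582829] front px [319.         200.02083333] 32 69
gap mm 36.29 slope line 0.0845
strip front v-range 0.5093 0.539 front u -0.1342 tcp u,v [-0.1645  0.5257]
```

The fingers slipped: the gap is still about 36.3 mm and the force had dropped to 6 N. I'll press a little more.

```bash
python3 -m jog '[{"dx":0,"dy":0,"dz":0.006,"ax":0,"ay":0,"az":0},{"dx":0,"dy":0,"dz":0,"ax":0,"ay":0,"az":0}]'| egrep 'pos|contact'
python3 -m jog '[{"dx":0,"dy":0,"dz":0.006,"ax":0,"ay":0,"az":0},{"dx":0,"dy":0,"dz":0,"ax":0,"ay":0,"az":0}]'| egrep 'pos|contact'
python3 -m jog '[{"dx":0.03,"dy":0,"dz":0,"ax":0,"ay":0,"az":0},{"dx":0.03,"dy":0,"dz":0,"ax":0,"ay":0,"az":0}]'| egrep 'pos|contact'
python3 -m jog '[{"dx":0.03,"dy":0,"dz":0,"ax":0,"ay":0,"az":0},{"dx":0.03,"dy":0,"dz":0,"ax":0,"ay":0,"az":0}]'| egrep 'pos|contact'; python3 m.py 2>&1 | head -3
```

```text
position: [0.5341, -0.1348, 0.0161]
contact_force: [-1.3, -2.4, 9.2]
position: [0.5341, -0.1348, 0.016]
contact_force: [-2.8, -1.5, 11.4]
position: [0.534, -0.1327, 0.016]
contact_force: [-2.1, -4.9, 9.0]
position: [0.5338, -0.1297, 0.016]
contact_force: [-1.7, -4.9, 9.2]
line px [252.5        127.65099335] front px [319. 201.] 28 69
gap mm 31.3 slope line 0.3328
strip front v-range 0.5094 0.5391 front u -0.1293 tcp u,v [-0.1591  0.5257]
```

The strip now moves with the fingers (4.9 mm) at about 9 N.

```bash
python3 -m jog '[{"dx":0.04,"dy":0,"dz":0.002,"ax":0,"ay":0,"az":0},{"dx":0.05,"dy":0,"dz":0,"ax":0,"ay":0,"az":0},{"dx":0.05,"dy":0,"dz":0,"ax":0,"ay":0,"az":0},{"dx":0.05,"dy":0,"dz":0,"ax":0,"ay":0,"az":0}]'| egrep 'pos|contact'
python3 -m jog '[{"dx":0.05,"dy":0,"dz":0,"ax":0,"ay":0,"az":0},{"dx":0.05,"dy":0,"dz":0,"ax":0,"ay":0,"az":0},{"dx":0.03,"dy":0,"dz":0,"ax":0,"ay":0,"az":0},{"dx":0,"dy":0,"dz":0,"ax":0,"ay":0,"az":0}]'| egrep 'clock|pos|contact'; python3 m.py 2>&1 | head -3; python3 -c "
import pickle,cv2
cv2.imwrite('pics/w2.png',pickle.load(open('last.pkl','rb'))['img'][60:320,160:480])"
```

```text
position: [0.5333, -0.1202, 0.016]
contact_force: [-2.5, -5.2, 9.7]
clock: 8.25
position: [0.5329, -0.1134, 0.016]
contact_force: [-2.2, -4.3, 10.9]
line px [248.         166.52734923] front px [319.         200.86111111] 15 67
gap mm 14.91 slope line 0.055
strip front v-range 0.5098 0.5387 front u -0.1129 tcp u,v [-0.143   0.5257]
```

View pics/w2.png

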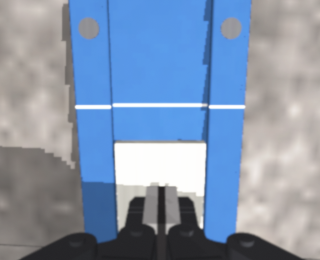

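The crop shows the line at full-image row 166.5 and the strip front at row 201, so 14.9 mm remains.

```bash
python3 -m jog '[{"dx":0.04,"dy":0,"dz":0,"ax":0,"ay":0,"az":0},{"dx":0.05,"dy":0,"dz":0,"ax":0,"ay":0,"az":0},{"dx":0.05,"dy":0,"dz":0,"ax":0,"ay":0,"az":0},{"dx":0.05,"dy":0,"dz":0,"ax":0,"ay":0,"az":0},{"dx":0.03,"dy":0,"dz":0,"ax":0,"ay":0,"az":0},{"dx":0.02,"dy":0,"dz":0,"ax":0,"ay":0,"az":0},{"dx":0,"dy":0,"dz":0,"ax":0,"ay":0,"az":0}]'| egrep 'clock|pos|contact'; python3 m.py 2>&1 | head -3
```

```text
clock: 9.0
position: [0.5323, -0.1015, 0.016]
contact_force: [-2.8, -4.9, 10.8]
line px [251.5        193.55539441] front px [319.   200.85] 18 65
gap mm 2.93 slope line 0.433
strip front v-range 0.5103 0.5382 front u -0.101 tcp u,v [-0.1311  0.5257]
```

```bash
python3 -m jog '[{"dx":0.03,"dy":0,"dz":0,"ax":0,"ay":0,"az":0},{"dx":0.024,"dy":0,"dz":0,"ax":0,"ay":0,"az":0},{"dx":0,"dy":0,"dz":0,"ax":0,"ay":0,"az":0},{"dx":0,"dy":0,"dz":0,"ax":0,"ay":0,"az":0}]'| egrep 'clock|pos|contact'; python3 m.py 2>&1 | head -3;python3 -c "
import pickle,cv2
cv2.imwrite('pics/w3.png',cv2.resize(pickle.load(open('last.pkl','rb'))['img'][150:250,220:420],None,fx=4,fy=4))"
```

```text
clock: 9.45
position: [0.5321, -0.0988, 0.016]
contact_force: [-3.3, -4.8, 11.4]
line px [254.         199.33731343] front px [319.         200.97368421] 23 65
gap mm 0.37 slope line 0.6442
strip front v-range 0.5103 0.5382 front u -0.0983 tcp u,v [-0.1284  0.5257]
```

View pics/w3.png

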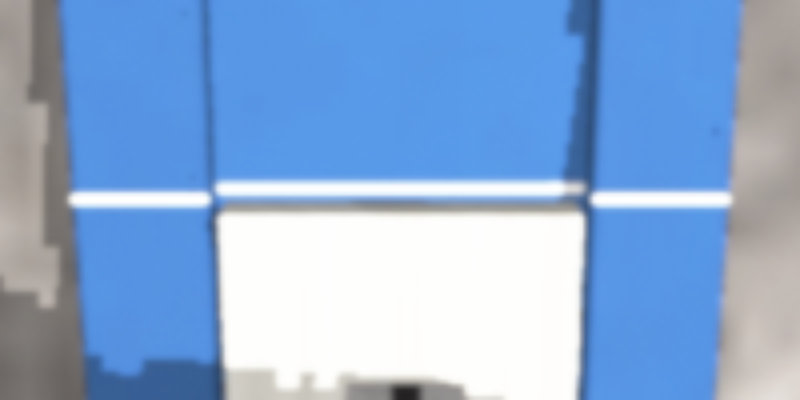

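The front edge is within about 0.5 mm of the line (rail line at row 199.75, edge at row ~201.5, and +0.9 px parallax expected). I'll nudge it half a millimetre and lift off.

```bash
python3 -m jog '[{"dx":0.008,"dy":0,"dz":0,"ax":0,"ay":0,"az":0},{"dx":0,"dy":0,"dz":-0.02,"ax":0,"ay":0,"az":0},{"dx":0,"dy":0,"dz":-0.1,"ax":0,"ay":0,"az":0},{"dx":0,"dy":0,"dz":-0.4,"ax":0,"ay":0,"az":0},{"dx":0,"dy":0,"dz":-1,"ax":0,"ay":0,"az":0},{"dx":0,"dy":0,"dz":-0.4,"ax":0,"ay":0,"az":0},{"dx":0,"dy":0,"dz":0,"ax":0,"ay":0,"az":0},{"dx":0,"dy":0,"dz":0,"ax":0,"ay":0,"az":0}]'| egrep 'clock|pos|contact'; python3 m.py 2>&1
```

```text
clock: 10.3
position: [0.5305, -0.0966, 0.1101]
contact_force: [-0.7, 0.4, -0.6]
line px [321.5        167.26795315] front px [321.5        164.67741935] 18 40
gap mm -2.1 slope line 0.0555
strip front v-range 0.5102 0.5376 front u -0.096 tcp u,v [-0.1259  0.5235]
Traceback (most recent call last):
  File "m.py", line 41, in <module>
    c=np.where(bl[r,200:450])[0]+200; print(r,ray(s,[(c.min(),r),(c.max(),r)],.0145)[:,:2].round(4).tolist())
                                                      ~~~~~^^
ValueError: zero-size array to reduction operation minimum which has no identity
```

```bash
python3 -c "
import pickle,cv2
s=pickle.load(open('last.pkl','rb'));c=s['img'][140:190,260:380];print(c[18:36,60,2]);print(c[18:36,8,2],c[18:36,110,2]); cv2.imwrite('pics/w4.png',cv2.resize(c,None,fx=6,fy=6))
from m import *
print((ray(s,[(321,166),(321,168),(321,169)],.016)[:,:2]@[-.056,.9984]).round(4))"
```

```text
[ 70  70  70  70  70  71  93 156 204 176 136 184 237 245 245 245 245 245]
[103 103 105 105 104 104 102 101 100  99  98  98  98  97  97  97  95  95] [ 70  70  70  69  70  70  71  91 159 220 207 126  74  70  70  69  70  69]
[-0.0969 -0.0983 -0.099 ]
```

View pics/w4.png

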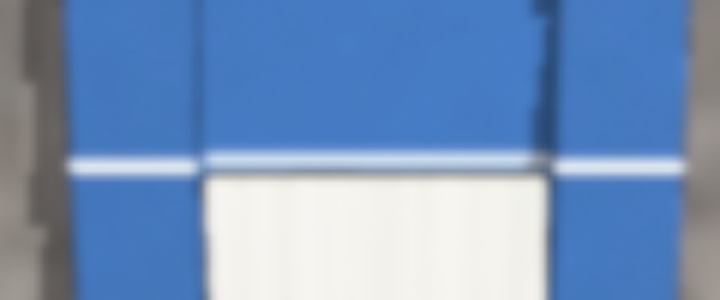

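The strip edge is at row ~168.7, about 0.7 mm short of the line and within tolerance; the script's −2.1 mm came from latching onto the bed line. Next is the plate.

```bash
python3 -m jog '[{"dx":0.3,"dy":-0.04,"dz":-0.2,"ax":0,"ay":0,"az":0.35},{"dx":0.7,"dy":-0.07,"dz":-0.2,"ax":0,"ay":0,"az":0.35},{"dx":0.8,"dy":-0.08,"dz":0,"ax":0,"ay":0,"az":0.35},{"dx":0.8,"dy":-0.05,"dz":0,"ax":0,"ay":0,"az":0.35},{"dx":0.8,"dy":0.0,"dz":0,"ax":0,"ay":0,"az":0.35},{"dx":0.8,"dy":0.05,"dz":0,"ax":0,"ay":0,"az":0},{"dx":0.8,"dy":0.05,"dz":0,"ax":0,"ay":0,"az":0},{"dx":0.4,"dy":0,"dz":0,"ax":0,"ay":0,"az":0},{"dx":0,"dy":0,"dz":0,"ax":0,"ay":0,"az":0},{"dx":0,"dy":0,"dz":0,"ax":0,"ay":0,"az":0}]' 1| egrep 'clock|pos|rot'
cat > p.py <<'E'
from h import *
import pickle
s=snap("wrist");pickle.dump(s,open("lastp.pkl","wb"));hsv=cv2.cvtColor(s["img"],cv2.COLOR_BGR2HSV)
m=((hsv[...,1]<50)&(hsv[...,2]>170)).astype(np.uint8)*255
cs,_=cv2.findContours(m,cv2.RETR_EXTERNAL,cv2.CHAIN_APPROX_NONE);T=tool()
for c in cs:
    if cv2.contourArea(c)<800: continue
    w=ray(s,c.reshape(-1,2),.01)[:,:2].astype(np.float32); r=cv2.minAreaRect(w*1000); d=np.array(r[0])/1000-T[:2,3]
    print(cv2.minAreaRect(c)[0],np.round(r[0],1),np.round(r[1],1),round(r[2],1),"units dx,dy",(T[:2,:2].T@d/.05).round(3))
print("toolx deg",np.degrees(np.arctan2(T[1,0],T[0,0])).round(2),T[:3,3].round(4))
cv2.imwrite("pics/p.png",s["img"])
E
python3 p.py
```

```text
clock: 11.35
position: [0.5449, 0.1707, 0.1282]
tool_rot: [-0.001, 0.759, 0.651, -0.002]
(355.80401611328125, 303.6828918457031) [559.3  69.7] [65.2 36.9] 64.4 units dx,dy [-1.94   0.589]
(146.35850524902344, 228.74530029296875) [397.7 166. ] [39.3 38.3] 28.8 units dx,dy [-0.536 -2.902]
(525.1502685546875, 255.5637664794922) [704.2 107.8] [113.   90.6] 41.7 units dx,dy [-0.743  3.335]
(325.6641845703125, 201.52664184570312) [552.5 171.9] [111.5 229. ] 58.3 units dx,dy [0.057 0.14 ]
(36.978092193603516, 101.04837036132812) [341.8 275. ] [33.8 54.6] 51.8 units dx,dy [ 1.445 -4.342]
(155.28504943847656, 69.398193359375) [439.8 282.2] [28.2 68.1] 4.7 units dx,dy [ 1.891 -2.428]
toolx deg 81.14 [0.5451 0.1701 0.1286]
```

View pics/p.png

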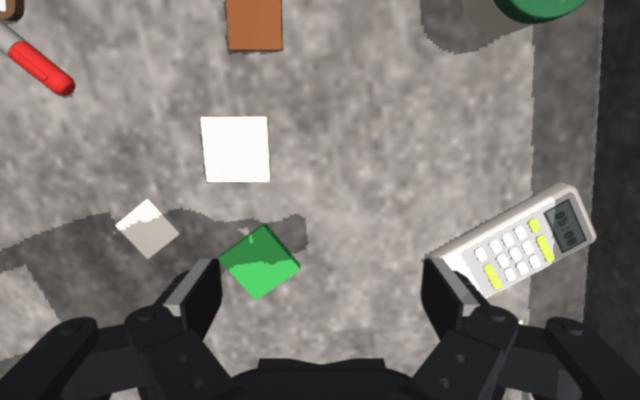

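The white plate is at (236,149), nearly aligned with the tool. Green is at (260,262), small white at (147,229) and brown at (254,25). I'll tighten the mask.

```bash
sed -i 's/>170/>225/; s/<50)/<30)/' p.py; python3 p.py
```

```text
(509.70751953125, 250.77359008789062) [692.4  98.1] [101.  57.] 23.7 units dx,dy [-0.961  3.126]
(234.1061248779297, 148.01719665527344) [484.7 217.9] [49.9 49.8] 81.7 units dx,dy [ 0.762 -1.35 ]
toolx deg 81.09 [0.5454 0.1698 0.129 ]
```

```bash
python3 -m jog '[{"dx":0.25,"dy":-0.45,"dz":0,"ax":0,"ay":0,"az":0},{"dx":0.25,"dy":-0.45,"dz":0.3,"ax":0,"ay":0,"az":0},{"dx":0.26,"dy":-0.45,"dz":0.5,"ax":0,"ay":0,"az":0},{"dx":0,"dy":0,"dz":0.6,"ax":0,"ay":0,"az":0},{"dx":0,"dy":0,"dz":0.4,"ax":0,"ay":0,"az":0},{"dx":0,"dy":0,"dz":0,"ax":0,"ay":0,"az":0},{"dx":0,"dy":0,"dz":0,"ax":0,"ay":0,"az":0}]'| egrep 'clock|pos|rot'; python3 p.py
```

```text
clock: 12.15
position: [0.4855, 0.2178, 0.0404]
tool_rot: [-0.0, 0.76, 0.65, -0.0]
(320.4789733886719, 222.49002075195312) [485.8 226.8] [32.6 49.9] 81.5 units dx,dy [ 0.168 -0.038]
toolx deg 81.06 [0.4864 0.2182 0.0413]
```

View pics/p.png

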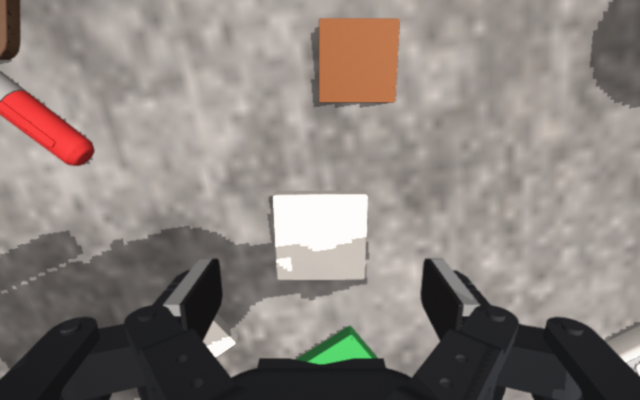

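The plate is centred between the fingers at (320,237). I'll descend and grip.

```bash
python3 -m jog '[{"dx":0,"dy":-0.01,"dz":0.3,"ax":0,"ay":0,"az":0},{"dx":0,"dy":0,"dz":0.3,"ax":0,"ay":0,"az":0},{"dx":0,"dy":0,"dz":0.2,"ax":0,"ay":0,"az":0},{"dx":0,"dy":0,"dz":0.05,"ax":0,"ay":0,"az":0},{"dx":0,"dy":0,"dz":0,"ax":0,"ay":0,"az":0},{"dx":0,"dy":0,"dz":0,"ax":0,"ay":0,"az":0}]'| egrep 'clock|pos|rot|force'
python3 -m jog '[{"dx":0,"dy":0,"dz":0,"ax":0,"ay":0,"az":0},{"dx":0,"dy":0,"dz":0,"ax":0,"ay":0,"az":0},{"dx":0,"dy":0,"dz":0,"ax":0,"ay":0,"az":0},{"dx":0,"dy":0,"dz":0,"ax":0,"ay":0,"az":0},{"dx":0,"dy":0,"dz":0,"ax":0,"ay":0,"az":0},{"dx":0,"dy":0,"dz":0,"ax":0,"ay":0,"az":0}]' -1
```

```text
clock: 12.8
position: [0.4852, 0.2189, -0.0021]
tool_rot: [0.0, 0.76, 0.65, 0.0]
contact_force: [-0.0, -0.4, 0.7]
gripper_force: 0.0
clock: 13.4
position: [0.4857, 0.2191, -0.0014]
tool_rot: [0.0, 0.76, 0.65, 0.001]
contact_force: [-0.8, 0.7, 6.1]
finger_gap: 0.0482
gripper_force: 62.8
```

```bash
python3 -m jog '[{"dx":0,"dy":0,"dz":-0.05,"ax":0,"ay":0,"az":0},{"dx":0,"dy":0,"dz":-0.2,"ax":0,"ay":0,"az":0},{"dx":0,"dy":0,"dz":-0.5,"ax":0,"ay":0,"az":0},{"dx":0,"dy":0,"dz":-0.5,"ax":0,"ay":0,"az":-0.4},{"dx":0,"dy":0,"dz":-0.4,"ax":0,"ay":0,"az":-0.5},{"dx":0,"dy":0,"dz":-0.2,"ax":0,"ay":0,"az":-0.5},{"dx":0,"dy":0,"dz":0,"ax":0,"ay":0,"az":-0.37},{"dx":0,"dy":0,"dz":0,"ax":0,"ay":0,"az":0}]'
python3 -m jog '[{"dx":-0.3,"dy":0.05,"dz":0,"ax":0,"ay":0,"az":0},{"dx":-0.6,"dy":0.05,"dz":0,"ax":0,"ay":0,"az":0},{"dx":-0.8,"dy":0.05,"dz":0,"ax":0,"ay":0,"az":0},{"dx":-0.8,"dy":0.05,"dz":0,"ax":0,"ay":0,"az":0},{"dx":-0.8,"dy":0.05,"dz":0,"ax":0,"ay":0,"az":0},{"dx":-0.8,"dy":0.05,"dz":0,"ax":0,"ay":0,"az":0},{"dx":-0.8,"dy":0.05,"dz":0,"ax":0,"ay":0,"az":0},{"dx":-0.7,"dy":0.05,"dz":0,"ax":0,"ay":0,"az":0},{"dx":-0.5,"dy":0.05,"dz":0,"ax":0,"ay":0,"az":0},{"dx":-0.3,"dy":0.05,"dz":0,"ax":0,"ay":0,"az":0}]'|egrep 'pos|rot'
python3 -m jog '[{"dx":-0.3,"dy":0,"dz":0,"ax":0,"ay":0,"az":0},{"dx":-0.2,"dy":0,"dz":0,"ax":0,"ay":0,"az":0},{"dx":0,"dy":0,"dz":0,"ax":0,"ay":0,"az":0},{"dx":0,"dy":0,"dz":0,"ax":0,"ay":0,"az":0}]'
python3 - <<'E'
from h import *
s=snap("wrist");cv2.imwrite("pics/g.png",s["img"]);T=tool();u=np.array([-.056,.9984]); v=np.array([.9984,.056])
print(T.round(4)[:3].tolist(),T[:2,3]@u,T[:2,3]@v)
E
```

```text
clock: 14.2
position: [0.485, 0.2188, 0.091]
tool_rot: [0.0, 0.686, 0.727, 0.0]
contact_force: [-0.4, -0.8, -3.5]
finger_gap: 0.0482
gripper_force: 62.7
position: [0.5278, -0.1019, 0.0899]
tool_rot: [-0.0, 0.688, 0.726, -0.0]
clock: 15.6
position: [0.5296, -0.1235, 0.0901]
tool_rot: [-0.0, 0.686, 0.727, 0.0]
contact_force: [1.3, 0.2, -2.0]
finger_gap: 0.048
gripper_force: 62.6
[[-0.0583, 0.9983, -0.0005, 0.5296], [0.9983, 0.0583, 0.0005, -0.1233], [0.0006, -0.0005, -1.0, 0.0901]] -0.15271445842240022 0.5218558859438863
```

View pics/g.png

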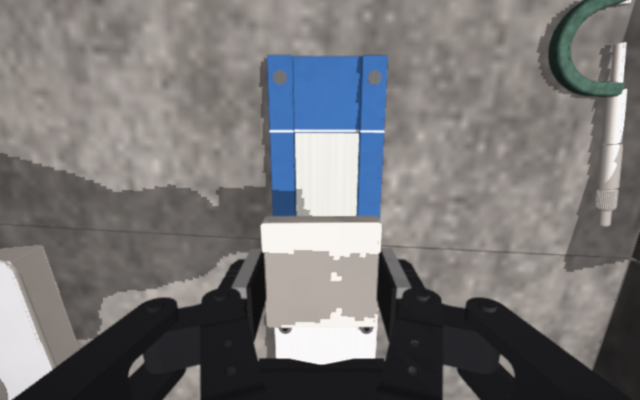

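The plate is held level and square over the jig. Its front edge is at row ~218, and the strip still meets the line at row 131. I'll make a small correction and then lower it.

```bash
python3 -m jog '[{"dx":-0.1,"dy":0.04,"dz":0.2,"ax":0,"ay":0,"az":0},{"dx":0,"dy":0,"dz":0.4,"ax":0,"ay":0,"az":0},{"dx":0,"dy":0,"dz":0.4,"ax":0,"ay":0,"az":0},{"dx":0,"dy":0,"dz":0.25,"ax":0,"ay":0,"az":0},{"dx":0,"dy":0,"dz":0.1,"ax":0,"ay":0,"az":0},{"dx":0,"dy":0,"dz":0.05,"ax":0,"ay":0,"az":0},{"dx":0,"dy":0,"dz":0,"ax":0,"ay":0,"az":0},{"dx":0,"dy":0,"dz":0,"ax":0,"ay":0,"az":0}]'| egrep 'pos|contact'
python3 -m jog '[{"dx":0,"dy":0,"dz":0.01,"ax":0,"ay":0,"az":0},{"dx":0,"dy":0,"dz":0.01,"ax":0,"ay":0,"az":0},{"dx":0,"dy":0,"dz":0,"ax":0,"ay":0,"az":0},{"dx":0,"dy":0,"dz":0,"ax":0,"ay":0,"az":0}]'| egrep 'pos|contact'
```

```text
position: [0.5328, -0.1293, 0.0212]
contact_force: [-0.1, -0.8, -2.1]
position: [0.5322, -0.1291, 0.0195]
contact_force: [-0.5, 0.2, -2.7]
```

```bash
python3 -m jog '[{"dx":0,"dy":0,"dz":0.02,"ax":0,"ay":0,"az":0},{"dx":0,"dy":0,"dz":0.02,"ax":0,"ay":0,"az":0},{"dx":0,"dy":0,"dz":0.01,"ax":0,"ay":0,"az":0},{"dx":0,"dy":0,"dz":0.01,"ax":0,"ay":0,"az":0},{"dx":0,"dy":0,"dz":0,"ax":0,"ay":0,"az":0}]'| egrep 'pos|contact'
python3 -m jog '[{"dx":0,"dy":0,"dz":0.008,"ax":0,"ay":0,"az":0},{"dx":0,"dy":0,"dz":0,"ax":0,"ay":0,"az":0}]'| egrep 'pos|contact'
python3 -m jog '[{"dx":0,"dy":0,"dz":0.008,"ax":0,"ay":0,"az":0},{"dx":0,"dy":0,"dz":0,"ax":0,"ay":0,"az":0}]'| egrep 'pos|contact'
```

```text
position: [0.532, -0.129, 0.0162]
contact_force: [0.0, -0.1, -2.3]
position: [0.5321, -0.129, 0.0159]
contact_force: [0.2, -0.3, -1.9]
position: [0.5321, -0.129, 0.0155]
contact_force: [0.4, -0.3, -2.6]
```

```bash
python3 -m jog '[{"dx":0,"dy":0,"dz":0.008,"ax":0,"ay":0,"az":0},{"dx":0,"dy":0,"dz":0,"ax":0,"ay":0,"az":0}]'| egrep 'pos|contact'
python3 -m jog '[{"dx":0,"dy":0,"dz":0.006,"ax":0,"ay":0,"az":0},{"dx":0,"dy":0,"dz":0,"ax":0,"ay":0,"az":0}]'| egrep 'pos|contact'
```

```text
position: [0.5321, -0.129, 0.0151]
contact_force: [-0.2, 0.2, -2.3]
position: [0.5321, -0.129, 0.0148]
contact_force: [-0.2, -0.1, -2.6]
```

```bash
python3 -m jog '[{"dx":0,"dy":0,"dz":0.006,"ax":0,"ay":0,"az":0},{"dx":0,"dy":0,"dz":0,"ax":0,"ay":0,"az":0}]'| egrep 'pos|contact'
python3 -m jog '[{"dx":0,"dy":0,"dz":0.005,"ax":0,"ay":0,"az":0},{"dx":0,"dy":0,"dz":0,"ax":0,"ay":0,"az":0}]'| egrep 'pos|contact'
```

```text
position: [0.5321, -0.129, 0.0147]
contact_force: [-1.4, 0.1, -0.5]
position: [0.5321, -0.129, 0.0146]
contact_force: [-3.2, 1.5, 3.9]
```

Touchdown at about 3–6 N. I'll ease off slightly, release and lift.

```bash
python3 -m jog '[{"dx":0,"dy":0,"dz":-0.005,"ax":0,"ay":0,"az":0},{"dx":0,"dy":0,"dz":0,"ax":0,"ay":0,"az":0}]'| egrep 'pos|contact'
python3 -m jog '[{"dx":0,"dy":0,"dz":0,"ax":0,"ay":0,"az":0},{"dx":0,"dy":0,"dz":0,"ax":0,"ay":0,"az":0},{"dx":0,"dy":0,"dz":0,"ax":0,"ay":0,"az":0},{"dx":0,"dy":0,"dz":0,"ax":0,"ay":0,"az":0},{"dx":0,"dy":0,"dz":0,"ax":0,"ay":0,"az":0},{"dx":0,"dy":0,"dz":0,"ax":0,"ay":0,"az":0}]' 1
python3 -m jog '[{"dx":0,"dy":0,"dz":-0.1,"ax":0,"ay":0,"az":0},{"dx":0,"dy":0,"dz":-0.4,"ax":0,"ay":0,"az":0},{"dx":0,"dy":0,"dz":-0.8,"ax":0,"ay":0,"az":0},{"dx":-0.2,"dy":0,"dz":-0.8,"ax":0,"ay":0,"az":0},{"dx":-0.2,"dy":0,"dz":-0.2,"ax":0,"ay":0,"az":0},{"dx":0,"dy":0,"dz":0,"ax":0,"ay":0,"az":0},{"dx":0,"dy":0,"dz":0,"ax":0,"ay":0,"az":0}]'
python3 - <<'E'
from h import *
import pickle
s=snap("wrist");pickle.dump(s,open("fin.pkl","wb"));im=s["img"];u=np.array([-.056,.9984]); v=np.array([.9984,.056])
# expected pixel of line middle: invert by scanning the jig centre column
H,W=im.shape[:2]
for name,vv,z in(("mid",.524,.016),("railL",.524-.029,.0145),("railR",.524+.029,.0145)):
    us=np.arange(-.20,-.08,.0005); P=np.array([a*u+vv*v for a in us]); P=np.c_[P,np.full(len(P),z),np.ones(len(P))]
    C=(np.linalg.inv(s["T"])@P.T).T[:,:3]*[1,-1,-1]
    px=cv2.projectPoints(C,np.zeros(3),np.zeros(3),K(s),np.array(s["dist"],float))[0].reshape(-1,2)
    val=cv2.remap(im[...,2],px[:,0].astype(np.float32)[None],px[:,1].astype(np.float32)[None],cv2.INTER_LINEAR)[0]
    print(name,[(round(a*1e3,1),int(b)) for a,b in zip(us,val) if a>-.104 and a<-.092])
    if name=="mid": print("profile",val[::4].tolist())
hsv=cv2.cvtColor(im,cv2.COLOR_BGR2HSV); np.save("fin.npy",im)
E
```

```text
position: [0.5322, -0.1291, 0.0147]
contact_force: [-2.2, 0.5, 2.3]
clock: 19.35
position: [0.5321, -0.129, 0.0145]
tool_rot: [0.0, 0.686, 0.727, 0.0]
contact_force: [0.2, 1.0, 0.6]
finger_gap: 0.0853
gripper_force: 0.0
clock: 20.05
position: [0.5325, -0.1488, 0.1285]
tool_rot: [-0.001, 0.687, 0.727, -0.0]
contact_force: [0.0, 0.8, -0.4]
finger_gap: 0.0855
gripper_force: 0.0
mid [(np.float64(-104.0), 230), (np.float64(-103.5), 230), (np.float64(-103.0), 230), (np.float64(-102.5), 230), (np.float64(-102.0), 230), (np.float64(-101.5), 230), (np.float64(-101.0), 229), (np.float64(-100.5), 227), (np.float64(-100.0), 223), (np.float64(-99.5), 211), (np.float64(-99.0), 207), (np.float64(-98.5), 204), (np.float64(-98.0), 192), (np.float64(-97.5), 139), (np.float64(-97.0), 95), (np.float64(-96.5), 64), (np.float64(-96.0), 61), (np.float64(-95.5), 60), (np.float64(-95.0), 60), (np.float64(-94.5), 60), (np.float64(-94.0), 60), (np.float64(-93.5), 60), (np.float64(-93.0), 60), (np.float64(-92.5), 60)]
profile [233, 233, 233, 232, 232, 232, 225, 240, 241, 242, 242, 243, 243, 243, 244, 244, 244, 
[... 748 characters left out ...]
58), (np.float64(-93.5), 58), (np.float64(-93.0), 58), (np.float64(-92.5), 58)]
railR [(np.float64(-104.0), 59), (np.float64(-103.5), 58), (np.float64(-103.0), 58), (np.float64(-102.5), 58), (np.float64(-102.0), 59), (np.float64(-101.5), 58), (np.float64(-101.0), 58), (np.float64(-100.5), 60), (np.float64(-100.0), 63), (np.float64(-99.5), 88), (np.float64(-99.0), 129), (np.float64(-98.5), 181), (np.float64(-98.0), 206), (np.float64(-97.5), 175), (np.float64(-97.0), 118), (np.float64(-96.5), 66), (np.float64(-96.0), 60), (np.float64(-95.5), 58), (np.float64(-95.0), 58), (np.float64(-94.5), 58), (np.float64(-94.0), 58), (np.float64(-93.5), 58), (np.float64(-93.0), 58), (np.float64(-92.5), 58)]
```

The line is at u = −98.1 mm and the strip edge at about −99 mm. The plate's front edge is at about −134 mm, which puts its centre about 60 mm behind the line. All are within limits, so I'm handing in.

```bash
python3 -c "
from rig import job_done;print(job_done())"
```

```text
the job is handed in; nothing more can be done
None
```

The job is handed in; no verdict came back. By my last measurement the strip's front edge is about 1 mm short of the line, and the plate is released on its bare top, centred about 60 mm behind the line.

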